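Slide a basket base off the stack and lock it in the staking jig

ROBOT

A 7-joint arm with a two-finger parallel gripper is mounted at the origin on the work surface. World frame = base frame: x ahead of the robot, y to its left, z up, the work surface at z = 0. Lengths are in m, angles in rad, forces in N, time in s.
With the tool pointing down it reaches from about 0.425 to 0.95 m from the base axis. Payload 16.7 kg.
Tool frame: the origin (TCP) lies midway between the tips of the shut fingers; the grasp point (between the pads) lies 19 mm behind it (tcp_to_grasp is the distance from the TCP to the grasp point, in m); z points along the fingers, y is the direction in which the jaws open and shut (so a half turn about z gives the same grasp; the last joint's range is limited). The gripper opens to 94 mm and grips with 3 to 60 N. Pads are 16 mm wide; open, the fingers measure 119 mm over their backs; the gripper's body (75 mm by 177 mm) begins 78 mm behind the grasp point.
Start: joints at [1.097, 0.426, 0.074, 1.606, -0.034, 1.111, -0.067], TCP at [0.215, -0.64, 0.205] pointing down, gripper open.
Joint ranges: [-2.85, 2.85], [-0.5, 2.14], [-1.23, 1.37], [0.21, 2.46], [-1.02, 4.16], [0.16, 2.05], [-2.73, 2.73]. Speed limits (rad/s): [1.89, 1.89, 2.39, 2.39, 3.01, 3.01, 3.01].

INTERFACE

Orientations are given as a 3x3 rotation matrix whose columns are the frame's x, y, z axes.
In Python, from rig import * gives the robot as it stands.
- The arm moves only by the shell command python3 -m pendant 'ROWS' [FORCE]. ROWS is JSON, a list of rows, each a list of 5 numbers: the closure, from 0 (fully open) to 1 (shut), then the shift along the tool's x, y, z as a fraction of full scale, then the turn about the tool's z as a fraction of full scale. A call has exactly 5 rows; each row is the pose to reach, as a shift and turn from the pose commanded when the call began, along the tool's axes at that moment; what a row does not reach only later rows make up. Full scale, the value 1, is 100 mm for a shift and pi/2 rad for a turn. A row lasts 1/10 s, in which the tool goes at most 50 mm and 8.59 degrees, less where a joint would pass 70% of its speed; a pose out of reach is approached as far as the arm can. A call with a number of a shift or a turn outside -1 to 1 is refused whole. A call with a gripper value outside its range is refused whole. The fingers move at their own pace and stop on an object; FORCE is the grip in N (left out, the last holds). Time passes only in rows, so rows that repeat a pose let the fingers close, or fill a call up. It gives the time, the measured TCP pose, the force and the opening at its end, in the units of the state.
- sense(): the state, without advancing time (a new reading comes with each control period).
- grab_frame(name): name is "side" or "top" or "wrist"; returns a dict with "img" (420x560x3 uint8, red, green, blue), "fx", "fy", "cx", "cy" (pixels), "extrinsics" (4x4, takes a point from camera to world coordinates). Camera axes: x right, y up, looking along -z (the intrinsics and any distortion apply to the point x, -y, -z); pixel columns grow to the right and rows downward; lengths in m; the calibration is good to about 2 mm. A picture is of the moment at which its call begins. There is no depth.
- hand_in(): hands the job in, once; it reports no verdict.
The state is a dict: "clock": time; "joints": joint angles; "qvel": joint speeds; "tau": joint torques, N m; "tcp_pos": TCP position; "eef_rot": TCP orientation; "force": force on the tool from outside, world axes, zero at the start; "torque": the same for the moment, N m; "grip_width": opening from 0.0 (shut) to 1.0 (fully open).
Only numpy, scipy, OpenCV 4.12 (cv2) and the standard library are available. Lean on these libraries where they do the work, as an engineer would, in place of code of your own. Each camera call takes 0.05 s, during which the arm holds its last target. There are 200 camera calls.

TASK

Slide only the top basket base board sideways off its stack into the jig's cradle, leaving the boards below where they lie, and keep pushing until it seats: a gentle but firm push, held for a moment against the red bumper of the end stop, never a shove. Then swing the yellow latch fully closed behind it and let go, disturbing nothing else on the table.

Things in the scene. Friction and masses are not known exactly. Their poses are not given: they have to be found in the camera images.
- top_center (a point): Centre (half-way up) of the top basket base board of the stack: a loose square plywood board 140 x 140 x 9 mm, about 0.14 kg (varies), with a row of small dark stake-hole marks round its edge. It is too wide to grasp. Axes as the jig's, within a few degrees; z up.
- board2: Second board of the stack, directly under the top board and of the same size and look; origin at the centre of its underside. The four boards lie one on another, each up to 4 mm and 3 degrees out of line. Must stay put.
- board3: Third board of the stack (same size); origin at the centre of its underside.
- board4: Lowest board of the stack (same size), lying on the jig's base 20 mm above the table; origin at the centre of its underside.
- jig: Fixed wooden jig. Origin on the table; +x is the sliding direction, from stack to end stop, z up. Base board 20 mm thick, x -200 to 210, y -155 to 95 mm, with the stack on it at about x = -105, y = 0 mm, open on its -x side. Cradle bed: flat dark wood, x -20 to 210 mm, 46 mm above the table, 1 mm lower than the top of board2.
- guide_mouth (a point): Middle of the mouth of the two fixed aluminium guides, on the bed (jig x = 37, y = 0 mm). The guides are 12 mm high; their inner faces are at y = +/-72 mm from x = 85 to 185 mm (2 mm play each side of the board), flaring to about +/-81 mm at the mouth. Axes as the jig's.
- end_stop: Fixed dark steel end block, 90 mm wide, 20 mm high, across the bed (origin: foot of its -x face, jig x = 182, y = 0 mm, on the bed). A rigid screw-set red bumper stands out before it; the bumper's face lies 8 to 22 mm in front of this origin (set differently each time, not measured: feel for it). A board is seated by pushing 4 to 10 N for half a second; over 20 N bruises it.
- home (a point): Where the top board's centre lies when it is home, if the red bumper stands out furthest: flat on the cradle bed, midway between the guides (jig x = 90, y = 0, z = 50.5 mm). With other settings of the bumper, home is up to 14 mm further along +x. Axes as the jig's.
- latch (a joint): Latch on the jig's +y side: yellow flat bar 66 x 10 x 6 mm, underside 5 mm above the bed, on an upright pivot; light friction (about 1 N at the peg), stays where left. 0 rad: open, pointing to jig -x beside the stack; grows counter-clockwise from above; 1.571 rad (its end): closed, pointing to jig -y across the bed, 2 to 16 mm behind a board that is home.
- latch_pivot (a point): The latch's pivot axis, at bed height (jig x = 13, y = 86 mm); fixed to the jig.
- latch_peg (a point): Middle of the red upright peg on the latch's free end, 55 mm from the pivot axis: 12 mm diameter, its top 17 mm above this point, the bar's upper face 16 mm below it.
- pin_tin: Bystander: amber jar with brass cap, 40 mm diameter, 35 mm high, on the jig's base beside the stack (-y side); origin under its centre.
- gauge_block: Bystander: brass block 60 x 22 x 22 mm on the jig's base beside the cradle (-y side); origin under its centre.
- pink_box: Bystander: pink, cream and green woven box 100 x 100 x 75 mm, origin under its centre.
- round_basket: Bystander: round straw-coloured basket, 160 mm wide, 85 mm high, origin under its centre.
- mug: Bystander: blue mug, 80 mm wide, 90 mm high.
- awl: Bystander: awl lying on the table.
- top_board: The same top board as top_center, with its origin at the centre of its underside.

How it is judged:
By the outcome, as a careful person would: the job done as asked, in the order asked, and still so for the second after the job is handed in, with the robot touching nothing.
It also fails if it takes over 69 s, if anything falls off the work surface, if the arm or the gripper's body presses on something with over 40 N, if the wrist force passes 120 N, or if a joint passes its speed limit or range.

## Working session

There is one attempt and no reset: what is moved stays moved. The work goes in short steps, Python scripts to look and compute and a shell command to move; the robot and the scene stay as the last step left them, time stands still between calls to the robot, and variables do not carry over. Pictures are saved under pics/ and viewed, about 8 in all and at most 12, crops included, and the job is handed in when it is done.

```bash
mkdir -p pics; python3 - <<'E'
from rig import *
import cv2,numpy as np,pickle
fs={}
for n in ("top","side"):
    f=grab_frame(n);fs[n]=f;cv2.imwrite(f"pics/{n}0.png",f["img"][:,:,::-1]);print(n,f["fx"],f["fy"],f["cx"],f["cy"],[k for k in f]);print(np.round(f["extrinsics"],3))
pickle.dump(fs,open("f0.pkl","wb"))
s=sense();print({k:np.round(s[k],3) for k in s})
E
```

```text
top 429.05443539152645 429.05443539152645 281.18912824167745 207.88485363026956 ['img', 'fx', 'fy', 'cx', 'cy', 'extrinsics']
[[ 5.000e-03  9.860e-01 -1.640e-01  3.450e-01]
 [-1.000e+00  5.000e-03  1.000e-03 -1.000e-03]
 [ 1.000e-03  1.640e-01  9.860e-01  1.372e+00]
 [ 0.000e+00  0.000e+00  0.000e+00  1.000e+00]]
side 459.16981156288307 459.16981156288307 277.2193191015154 203.8486712512527 ['img', 'fx', 'fy', 'cx', 'cy', 'extrinsics']
[[ 0.985  0.07  -0.16   0.362]
 [-0.173  0.51  -0.842 -0.938]
 [ 0.023  0.857  0.515  0.66 ]
 [ 0.     0.     0.     1.   ]]
{'clock': np.float64(0.1), 'joints': array([ 1.097,  0.427,  0.074,  1.607, -0.034,  1.111, -0.067]), 'qvel': array([ 0.   , -0.   , -0.002, -0.002, -0.001,  0.001,  0.001]), 'tau': array([ 9.0000e-03, -9.3746e+01,  3.6780e+00, -4.5504e+01, -4.8000e-02,
        1.7000e-02,  0.0000e+00]), 'tcp_pos': array([ 0.215, -0.64 ,  0.205]), 'eef_rot': array([[ 0.948,  0.318, -0.   ],
       [ 0.318, -0.948,  0.001],
       [-0.   , -0.001, -1.   ]]), 'force': array([-0.362,  0.16 , -0.127]), 'torque': array([-0.001,  0.029,  0.033]), 'grip_width': np.float64(0.996)}
```

View pics/top0.png

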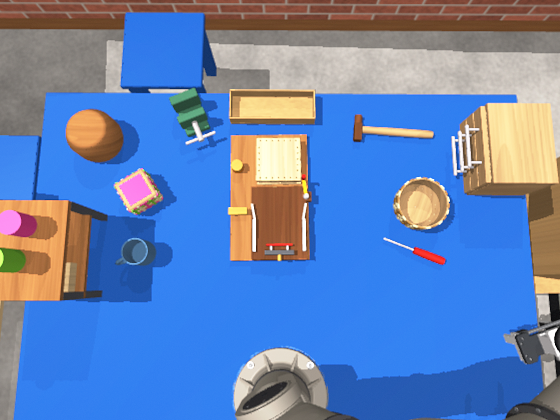

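View pics/side0.png

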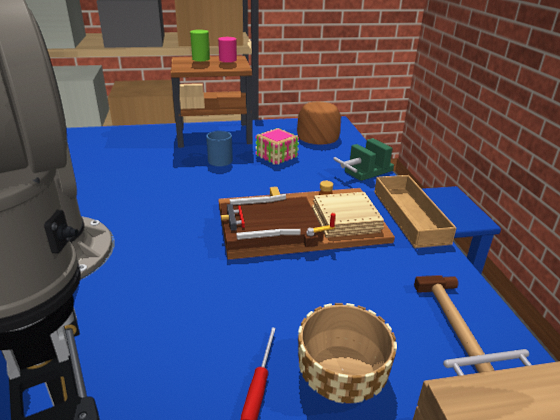

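Top view: the jig is at columns 230-310, rows 135-262, with its +x pointing down the picture towards the robot. The stack is at (278,160), the latch peg at about (305,190) and the bumper at about (278,246). The side view agrees, with the peg at (333,220).

```bash
cat > h.py <<'E'
import numpy as np,cv2
def ray(f,uv,z):
    uv=np.atleast_2d(np.array(uv,float));E=f["extrinsics"]
    d=np.c_[(uv[:,0]-f["cx"])/f["fx"],-(uv[:,1]-f["cy"])/f["fy"],-np.ones(len(uv))]@E[:3,:3].T
    o=E[:3,3];return o+d*((z-o[2])/d[:,2])[:,None]
def tri(f,a,g,b):
    p,q=f["extrinsics"][:3,3],g["extrinsics"][:3,3];u=ray(f,a,0)[0]-p;v=ray(g,b,0)[0]-q
    s=np.linalg.lstsq(np.c_[u,-v],q-p,rcond=None)[0];x,y=p+s[0]*u,q+s[1]*v
    return (x+y)/2,np.linalg.norm(x-y)
def proj(f,P):
    E=f["extrinsics"];c=(np.atleast_2d(P)-E[:3,3])@E[:3,:3]
    return np.c_[f["cx"]+f["fx"]*c[:,0]/-c[:,2],f["cy"]+f["fy"]*c[:,1]/c[:,2]]
def blobs(f,lo,hi,box,amin=4):
    u0,v0,u1,v1=box;m=np.zeros(f["img"].shape[:2],np.uint8)
    h=cv2.cvtColor(f["img"],cv2.COLOR_RGB2HSV);m[v0:v1,u0:u1]=cv2.inRange(h,np.array(lo),np.array(hi))[v0:v1,u0:u1]
    cs=cv2.findContours(m,cv2.RETR_EXTERNAL,cv2.CHAIN_APPROX_NONE)[0]
    return sorted([c for c in cs if len(c)>=amin],key=cv2.contourArea,reverse=True)
E
python3 - <<'E'
import pickle,cv2,numpy as np
from h import *
fs=pickle.load(open("f0.pkl","rb"));t,s=fs["top"],fs["side"]
h=cv2.cvtColor(t["img"],cv2.COLOR_RGB2HSV);print("hsv board,base,bed",h[150,265],h[200,240],h[200,280],h[250,240])
b=blobs(t,(10,20,150),(35,130,255),(225,130,315,190))[0];r=cv2.minAreaRect(b);print("board",r,np.round(ray(t,[r[0]],.056),4),np.round(ray(t,cv2.boxPoints(r),.056),4))
m=blobs(t,(0,0,0),(40,255,255),(215,128,325,270))
r=cv2.minAreaRect(m[0]);print("jig",r,np.round(ray(t,cv2.boxPoints(r),.02),4))
for n,f,bx in (("t",t,(290,170,315,205)),("s",s,(320,205,345,240))):
    for lo,hi in (((0,170,100),(8,255,255)),((20,150,120),(35,255,255))):
        for c in blobs(f,lo,hi,bx)[:2]: print(n,lo,np.round(cv2.minAreaRect(c),1) if 0 else cv2.minAreaRect(c))
a=cv2.resize(t["img"][125:270,220:320],None,fx=4,fy=4,interpolation=2)[:,:,::-1]
c=cv2.resize(s["img"][170:265,205:400],None,fx=2,fy=2,interpolation=2)[:,:,::-1]
o=np.zeros((600,800,3),np.uint8);o[:580,:400]=a;o[:190,405:795]=c;cv2.imwrite("pics/crop0.png",o)
E
```

```text
hsv board,base,bed [ 29  27 255] [ 15 155 240] [ 11 159 149] [ 14 158 229]
board ((278.0, 160.5), (47.0, 46.0), 90.0) [[0.7163 0.0087 0.056 ]] [[ 0.7935  0.0828  0.056 ]
 [ 0.7942 -0.0644  0.056 ]
 [ 0.6404 -0.0639  0.056 ]
 [ 0.6397  0.0805  0.056 ]]
jig ((269.0, 197.5), (125.0, 82.0), 90.0) [[ 0.8122  0.1739  0.02  ]
 [ 0.8135 -0.0957  0.02  ]
 [ 0.405  -0.0931  0.02  ]
 [ 0.4038  0.1637  0.02  ]]
t (0, 170, 100) ((303.5, 176.5), (5.0, 3.0), 90.0)
t (20, 150, 120) ((304.1351318359375, 186.31082153320312), (13.1519193649292, 3.781176805496216), 80.53767395019531)
s (0, 170, 100) ((332.0, 219.5), (13.0, 4.0), 90.0)
s (20, 150, 120) ((325.26995849609375, 227.3899688720703), (3.676955461502075, 11.172287940979004), 81.8698959350586)
```

View pics/crop0.png

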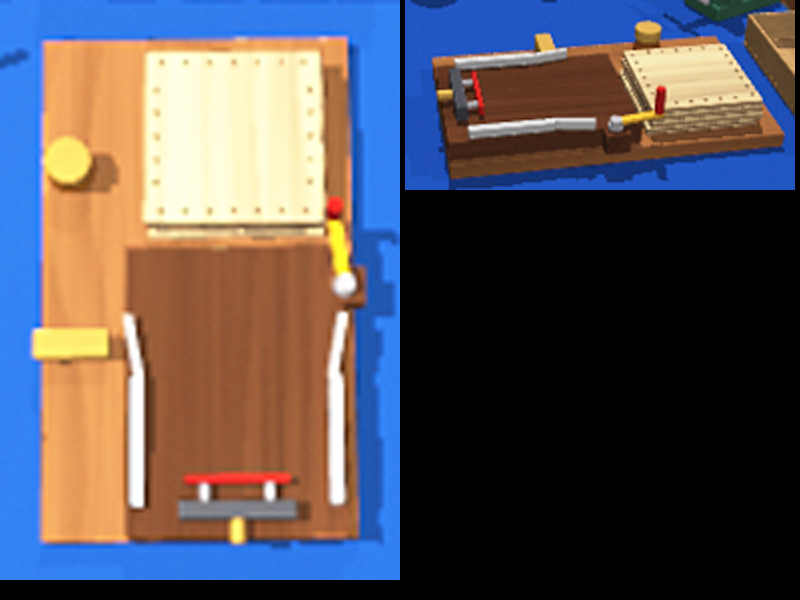

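The jig is nearly axis-aligned, with its +x along world -x and its origin near (0.613, 0.008). I'll raise and turn the tool so its axes line up with the world, then fly over the stack.

```bash
P="python3 -m pendant"
$P '[[0,0,0,-0.2,0.05],[0,0,0,-0.4,0.1],[0,0,0,-0.6,0.15],[0,0,0,-0.8,0.206],[0,0,0,-0.8,0.206]]' 
for i in 1 2 3 4 5; do $P '[[0,0.2,-0.2,0,0],[0,0.4,-0.4,0,0],[0,0.6,-0.6,0,0],[0,0.8,-0.8,0,0],[0,1,-1,0,0]]' | tail -c 300; done
$P '[[0,0.1,-0.3,0,0],[0,0.2,-0.6,0,0],[0,0.3,-0.9,0,0],[0,0.3,-1,0,0],[0,0.3,-1,0,0]]'
$P '[[0,0,-0.2,0,0],[0,0,-0.4,0,0],[0,0,-0.5,0,0],[0,0,-0.5,0,0],[0,0,-0.5,0,0]]'
python3 - <<'E'
from rig import *
import cv2,pickle,numpy as np
f=grab_frame("wrist");s=sense();pickle.dump(f,open("w1.pkl","wb"));cv2.imwrite("pics/w1.png",f["img"][:,:,::-1])
print(s["tcp_pos"],s["eef_rot"].round(3),s["force"].round(2),s["clock"]);print(f["extrinsics"].round(3),f["fx"],f["cx"],f["cy"])
E
```

```text
clock: 0.6
tcp_pos: [0.2151, -0.6408, 0.288]
eef_rot: [[1.0, -0.003, 0.001], [-0.003, -1.0, -0.003], [0.001, 0.003, -1.0]]
force: [0.9, -0.6, 0.1]
grip_width: 1.001
clock: 1.1
tcp_pos: [0.3152, -0.5387, 0.2844]
eef_rot: [[1.0, 0.002, -0.001], [0.002, -1.0, 0.001], [-0.001, -0.001, -1.0]]
force: [0.2, -0.5, 0.5]
grip_width: 0.999
clock: 1.6
tcp_pos: [0.4151, -0.4387, 0.2845]
eef_rot: [[1.0, 0.002, -0.001], [0.002, -1.0, 0.001], [-0.001, -0.001, -1.0]]
force: [-0.1, -0.5, 0.4]
grip_width: 1.0
clock: 2.1
tcp_pos: [0.5151, -0.3387, 0.2845]
eef_rot: [[1.0, 0.002, -0.001], [0.002, -1.0, 0.001], [-0.001, -0.001, -1.0]]
force: [0.7, -0.2, 0.1]
grip_width: 1.0
clock: 2.6
tcp_pos: [0.615, -0.2388, 0.2844]
eef_rot: [[1.0, 0.002, -0.001], [0.002, -1.0, 0.0], [-0.001, -0.0, -1.0]]
force: [-0.5, -0.7, -0.2]
grip_width: 0.997
clock: 3.1
tcp_pos: [0.715, -0.1389, 0.2842]
eef_rot: [[1.0, 0.002, -0.001], [0.002, -1.0, 0.0], [-0.001, -0.0, -1.0]]
force: [0.3, -0.4, 0.7]
grip_width: 1.002
clock: 3.6
tcp_pos: [0.7443, -0.0376, 0.2843]
eef_rot: [[1.0, 0.004, -0.002], [0.004, -1.0, 0.001], [-0.002, -0.001, -1.0]]
force: [-0.6, -1.0, 1.0]
grip_width: 1.0
clock: 4.1
tcp_pos: [0.7446, 0.0097, 0.2856]
eef_rot: [[1.0, 0.0, 0.0], [0.0, -1.0, -0.0], [0.0, 0.0, -1.0]]
force: [-1.3, -0.2, 0.1]
grip_width: 0.998
[0.74463297 0.00916253 0.28553224] [[ 1.    -0.001  0.   ]
 [-0.001 -1.    -0.001]
 [ 0.     0.001 -1.   ]] [-0.47  0.22 -0.15] 4.15
[[ 0.     0.967  0.255  0.819]
 [-1.    -0.     0.001  0.009]
 [ 0.001 -0.255  0.967  0.464]
 [ 0.     0.     0.     1.   ]] 312.7464305710652 282.35064177806817 214.64346155040212
```

View pics/w1.png

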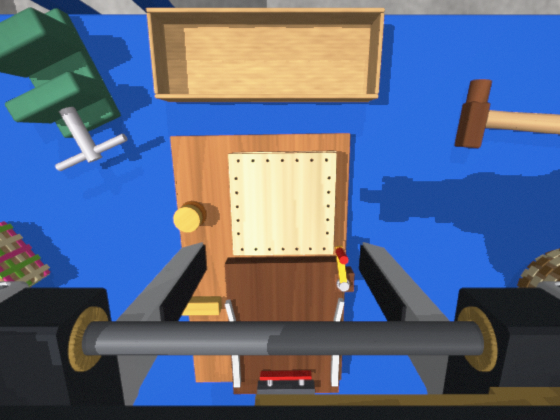

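The wrist view shows the top board at columns 229-336, rows 153-257. The peg top is at (341,255), the pivot at (343,285), the bumper at (285,377) and the tray's near edge at row about 99. Next I'll measure these.

```bash
python3 - <<'E'
import pickle
from h import *
f=pickle.load(open("w1.pkl","rb"));h=cv2.cvtColor(f["img"],cv2.COLOR_RGB2HSV).astype(int)
g=cv2.cvtColor(f["img"],cv2.COLOR_RGB2GRAY).astype(float)
def edge(axis,rng,lo,hi,im=g):   # strongest subpixel gradient across axis for each scan line
    out=[]
    for k in rng:
        p=im[k,lo:hi] if axis=="u" else im[lo:hi,k]
        d=np.abs(np.diff(p));i=d.argmax();w=slice(max(i-1,0),i+2);x=(np.arange(len(d))[w]*d[w]).sum()/d[w].sum()+lo+.5
        out.append((x,k) if axis=="u" else (k,x))
    return np.array(out)
def line(e,z):
    p=ray(f,e,z)[:,:2].astype(np.float32);vx,vy,x,y=cv2.fitLine(p,cv2.DIST_HUBER,0,.001,.001).ravel()
    return np.array([x,y]),np.array([vx,vy])
sat=h[:,:,1].astype(float)
L={"rear":line(edge("v",range(240,330),145,160,sat),.056),"left":line(edge("u",range(165,245),222,236,sat),.056),"right":line(edge("u",range(165,240),329,341,sat),.056),"front":line(edge("v",range(240,328),250,263),.056)}
B=h[:,:,0].astype(float)
L["base_rear"]=line(edge("v",range(180,345),125,145,B),.02)
L["base_left"]=line(edge("u",range(150,200),165,182,B),.02)
L["base_right"]=line(edge("u",range(145,225),342,356,B),.02)
L["tray"]=line(edge("v",range(170,370),92,106,B),.0)
for k,(p,d) in L.items(): print(k,p.round(4),"ang",np.degrees(np.arctan2(d[1],d[0])).round(2))
for nm,lo,hi,bx,z in (("peg",(0,190,120),(6,255,255),(330,240,352,275),.09),("bump",(0,190,100),(6,255,255),(255,365,315,392),.06),("yel",(20,150,120),(34,255,255),(330,240,355,290),.057),("jar",(18,120,120),(30,255,255),(170,200,205,235),.055),("block",(18,120,120),(30,255,255),(180,290,222,320),.042)):
    for c in blobs(f,lo,hi,bx)[:1]:
        r=cv2.minAreaRect(c);print(nm,np.round(r[0],1),np.round(r[1],1),round(r[2],1),ray(f,[r[0]],z)[0].round(4))
w=blobs(f,(0,0,170),(180,60,255),(334,275,352,295))
for c in w[:1]: print("pivot",cv2.minAreaRect(c),ray(f,[cv2.minAreaRect(c)[0]],.062).round(4))
E
```

```text
rear [0.7957 0.0117] ang -89.22
left [0.7258 0.0787] ang 0.46
right [ 0.7337 -0.0611] ang 0.62
front [0.6523 0.0036] ang -89.67
base_rear [0.8167 0.0051] ang -89.07
base_left [0.7607 0.1631] ang 1.1
base_right [ 0.7481 -0.0852] ang 0.92
tray [0.8608 0.0168] ang -89.99
peg [341.5 255.5] [15.7  7.1] 66.0 [ 0.6662 -0.067   0.09  ]
bump [285.5 374.5] [51.  9.] -0.0 [0.457  0.0038 0.06  ]
yel [341.3 269.1] [25.5  7.9] 81.9 [ 0.6322 -0.0745  0.057 ]
jar [186.5 219. ] [26.2 24.7] 45.0 [0.7051 0.1389 0.055 ]
block [201. 306.] [18. 38.] 90.0 [0.5649 0.1318 0.042 ]
pivot ((342.2837829589844, 286.29730224609375), (11.836727142333984, 9.04194450378418), 9.462322235107422) [[ 0.6081 -0.0762  0.062 ]]
```

The jig yaw is about 1.0° and its origin is near (0.617, 0.007). The board's rear edge is at X≈0.796 and its width comes out at 140 mm, which matches. The tray is at X≈0.856. I'll descend open-fingered behind the board at X≈0.82, with the tips about 4 mm above board2's top.

```bash
P="python3 -m pendant"
$P '[[0,0.2,0,0,-0.011],[0,0.4,0,0,-0.011],[0,0.6,0,0,-0.011],[0,0.75,0,0,-0.011],[0,0.75,0,0,-0.011]]' 
$P '[[0,0,0,0.2,0],[0,0,0,0.4,0],[0,0,0,0.6,0],[0,0,0,0.8,0],[0,0,0,1,0]]' |tail -4
$P '[[0,0,0,0.2,0],[0,0,0,0.4,0],[0,0,0,0.6,0],[0,0,0,0.8,0],[0,0,0,1,0]]' 
$P '[[0,0,0,0.1,0],[0,0,0,0.2,0],[0,0,0,0.3,0],[0,0,0,0.33,0],[0,0,0,0.33,0]]' 
python3 - <<'E'
from rig import *
import cv2,pickle,numpy as np
from h import *
f=grab_frame("wrist");g=grab_frame("side");s=sense()
print(s["tcp_pos"].round(4),s["eef_rot"].round(4)[:,0],s["force"].round(2),proj(g,[.62,0,.05]))
o=np.zeros((600,800,3),np.uint8);o[:420,:560]=f["img"];c=cv2.resize(g["img"][150:270,200:400],None,fx=1.5,fy=1.5,interpolation=2);o[420:600,:300]=c;cv2.imwrite("pics/w2.png",o[:,:,::-1])
E
```

```text
clock: 4.65
tcp_pos: [0.8206, 0.0089, 0.2842]
eef_rot: [[1.0, 0.016, -0.001], [0.016, -1.0, -0.0], [-0.001, 0.0, -1.0]]
force: [0.1, -0.3, -0.5]
grip_width: 1.001
tcp_pos: [0.8191, 0.0092, 0.1851]
eef_rot: [[1.0, 0.017, 0.0], [0.017, -1.0, -0.0], [0.0, 0.0, -1.0]]
force: [0.5, 0.4, -0.3]
grip_width: 0.999
clock: 5.65
tcp_pos: [0.8191, 0.0092, 0.0851]
eef_rot: [[1.0, 0.017, 0.0], [0.017, -1.0, -0.0], [0.0, 0.0, -1.0]]
force: [1.3, 0.1, 0.0]
grip_width: 1.002
clock: 6.15
tcp_pos: [0.8195, 0.0102, 0.0524]
eef_rot: [[1.0, 0.017, -0.0], [0.017, -1.0, 0.0], [-0.0, -0.0, -1.0]]
force: [1.1, 0.3, -0.4]
grip_width: 1.004
[0.82   0.0103 0.0532] [9.998e-01 1.740e-02 8.000e-04] [0.05 0.59 1.11] [[308.73348135 214.53858082]]
```

View pics/w2.png

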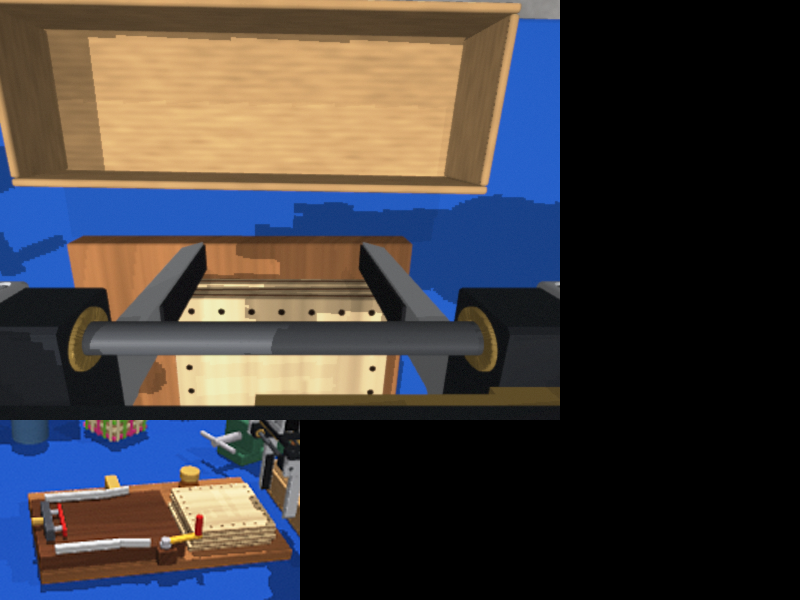

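The fingers are clear behind the board, with tips at image (195,243) and (370,243). I'll lower 2 mm and start a slow push.

```bash
P="python3 -m pendant"
$P '[[0,0,0,0.01,0],[0,0,0,0.02,0],[0,-0.03,0,0.02,0],[0,-0.06,0,0.02,0],[0,-0.1,0,0.02,0]]' 
$P '[[0,-0.05,0,0,0],[0,-0.1,0,0,0],[0,-0.17,0,0,0],[0,-0.25,0,0,0],[0,-0.35,0,0,0]]' 
$P '[[0,-0.1,0,0,0],[0,-0.2,0,0,0],[0,-0.28,0,0,0],[0,-0.34,0,0,0],[0,-0.35,0,0,0]]'
python3 - <<'E'
from rig import *
import cv2,pickle,numpy as np
from h import *
f=grab_frame("wrist");g=grab_frame("side");s=sense()
print(s["tcp_pos"].round(4),s["eef_rot"].round(4)[:,0],s["force"].round(2))
o=np.zeros((600,800,3),np.uint8);o[:420,:560]=f["img"];c=cv2.resize(g["img"][170:255,210:400],None,fx=2.1,fy=2.1,interpolation=2);o[420:420+c.shape[0],:c.shape[1]]=c;cv2.imwrite("pics/w3.png",o[:,:,::-1])
E
```

```text
clock: 6.75
tcp_pos: [0.8093, 0.0101, 0.0506]
eef_rot: [[1.0, 0.017, 0.0], [0.017, -1.0, 0.0], [0.0, -0.0, -1.0]]
force: [-0.7, 0.4, 0.1]
grip_width: 1.002
clock: 7.25
tcp_pos: [0.774, 0.0094, 0.0506]
eef_rot: [[1.0, 0.017, 0.0], [0.017, -1.0, 0.0], [0.0, -0.0, -1.0]]
force: [1.1, -0.0, 0.2]
grip_width: 1.0
clock: 7.75
tcp_pos: [0.739, 0.0087, 0.0507]
eef_rot: [[1.0, 0.017, -0.0], [0.017, -1.0, -0.0], [-0.0, 0.0, -1.0]]
force: [-0.1, 0.6, -0.6]
grip_width: 1.0
[0.7396 0.0088 0.0506] [9.998e-01 1.750e-02 1.000e-04] [ 0.37 -0.57 -0.96]
```

View pics/w3.png

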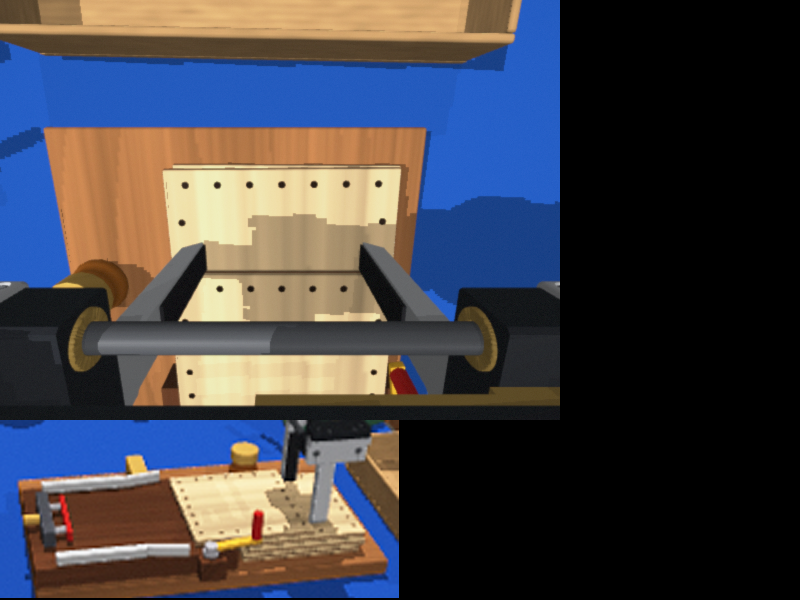

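The top board alone is moving squarely and board2 stays exposed behind it. The rear edge, at image row 271, is about 7 mm ahead of the TCP. I'll continue into the guides.

```bash
P="python3 -m pendant"
$P '[[0,-0.1,0,0,0],[0,-0.2,0,0,0],[0,-0.3,0,0,0],[0,-0.4,0,0,0],[0,-0.5,0,0,0]]' 
$P '[[0,-0.1,0,0,0],[0,-0.2,0,0,0],[0,-0.3,0,0,0],[0,-0.4,0,0,0],[0,-0.45,0,0,0]]' 
$P '[[0,-0.03,0,0,0],[0,-0.06,0,0,0],[0,-0.09,0,0,0],[0,-0.12,0,0,0],[0,-0.15,0,0,0]]' 
python3 - <<'E'
from rig import *
import cv2,pickle,numpy as np
from h import *
f=grab_frame("wrist");g=grab_frame("side");s=sense()
print(s["tcp_pos"].round(4),s["force"].round(2))
o=np.zeros((600,800,3),np.uint8);o[:420,:560]=f["img"];c=cv2.resize(g["img"][170:255,210:400],None,fx=2.1,fy=2.1,interpolation=2);o[420:420+c.shape[0],:c.shape[1]]=c;cv2.imwrite("pics/w4.png",o[:,:,::-1])
E
```

```text
clock: 8.35
tcp_pos: [0.6885, 0.0079, 0.0505]
eef_rot: [[1.0, 0.017, -0.0], [0.017, -1.0, 0.0], [-0.0, -0.0, -1.0]]
force: [0.6, 0.1, -0.7]
grip_width: 0.998
clock: 8.85
tcp_pos: [0.6437, 0.0071, 0.0506]
eef_rot: [[1.0, 0.017, -0.0], [0.017, -1.0, -0.0], [-0.0, 0.0, -1.0]]
force: [-0.6, -0.5, -0.3]
grip_width: 1.003
clock: 9.35
tcp_pos: [0.6297, 0.0069, 0.0506]
eef_rot: [[1.0, 0.017, 0.0], [0.017, -1.0, 0.0], [0.0, -0.0, -1.0]]
force: [1.8, -0.6, 0.8]
grip_width: 1.002
[0.6292 0.0069 0.0505] [ 0.15 -0.24  0.5 ]
```

View pics/w4.png

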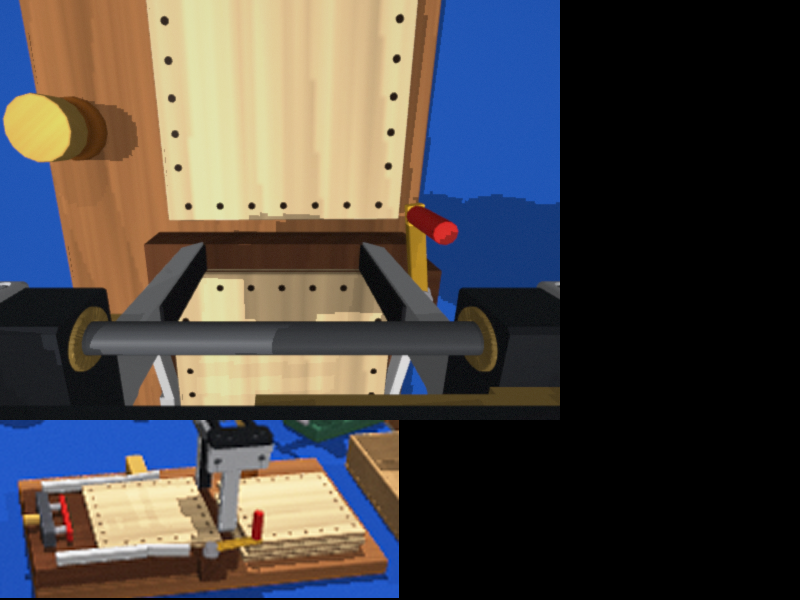

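The board is in the guides and square, the latch is untouched, and roughly 25 mm remains. Now I'll feel for the bumper.

```bash
P="python3 -m pendant"
$P '[[0,-0.04,0,0,0],[0,-0.08,0,0,0],[0,-0.12,0,0,0],[0,-0.15,0,0,0],[0,-0.17,0,0,0]]' | grep -E "tcp|force"
for i in 1 2 3; do $P '[[0,-0.005,0,0,0],[0,-0.01,0,0,0],[0,-0.015,0,0,0],[0,-0.02,0,0,0],[0,-0.02,0,0,0]]' | grep -E "tcp|force"; done
```

```text
tcp_pos: [0.6122, 0.0066, 0.0505]
force: [0.0, 0.1, -0.5]
tcp_pos: [0.6106, 0.0066, 0.0505]
force: [0.3, -0.1, 0.4]
tcp_pos: [0.6085, 0.0065, 0.0505]
force: [-0.1, -0.3, 0.3]
tcp_pos: [0.6066, 0.0065, 0.0505]
force: [-0.3, -0.4, 0.1]
```

```bash
P="python3 -m pendant"
for i in 1 2 3; do o=$($P '[[0,-0.004,0,0,0],[0,-0.008,0,0,0],[0,-0.012,0,0,0],[0,-0.016,0,0,0],[0,-0.016,0,0,0]]' | grep -E "tcp|force"); echo "$o"; echo "$o" | grep -qE "force: \[([3-9]|[1-9][0-9])" && break; done; true
```

```text
tcp_pos: [0.6049, 0.0065, 0.0505]
force: [0.3, 0.7, 0.1]
tcp_pos: [0.6036, 0.0064, 0.0506]
force: [1.1, -0.0, -0.4]
tcp_pos: [0.6035, 0.0064, 0.0512]
force: [8.2, -0.4, 0.2]
```

Contact is at about 8 N, inside the 4-10 N band. I'll hold there.

```bash
P="python3 -m pendant"
for i in 1 2; do $P '[[0,0,0,0,0],[0,0,0,0,0],[0,0,0,0,0],[0,0,0,0,0],[0,0,0,0,0]]' | grep -E "tcp|force"; done
```

```text
tcp_pos: [0.6034, 0.0064, 0.0511]
force: [8.2, -0.2, -1.1]
tcp_pos: [0.6035, 0.0064, 0.0511]
force: [7.8, -0.3, 0.1]
```

Held for over 1.5 s at about 8 N. Now I'll back off, lift, and look at the board and the latch.

```bash
P="python3 -m pendant"
$P '[[0,0.04,0,0,0],[0,0.1,0,0,0],[0,0.18,0,0,0],[0,0.2,0,-0.15,0],[0,0.2,0,-0.35,0]]' | grep -E "tcp|force"
$P '[[0,0,0,-0.25,0],[0,0,0,-0.5,0],[0,0,0,-0.75,0],[0,0,0,-1,0],[0,0,0,-1,0]]' | grep -E "tcp|force"
python3 - <<'E'
from rig import *
import cv2,pickle,numpy as np
from h import *
f=grab_frame("wrist");g=grab_frame("side");t=grab_frame("top");s=sense();pickle.dump((f,g,t),open("w5.pkl","wb"))
print(s["tcp_pos"].round(4),s["eef_rot"].round(3),s["force"].round(2),s["joints"].round(2))
o=np.zeros((600,800,3),np.uint8);o[:420,:560]=f["img"];c=cv2.resize(g["img"][170:255,210:400],None,fx=2.1,fy=2.1,interpolation=2);o[420:420+c.shape[0],:c.shape[1]]=c;cv2.imwrite("pics/w5.png",o[:,:,::-1])
for c in blobs(f,(0,190,90),(6,255,255),(400,150,480,330))[:2]: r=cv2.minAreaRect(c);print(r)
E
```

```text
tcp_pos: [0.6216, 0.0068, 0.0857]
force: [0.3, -0.2, 0.3]
tcp_pos: [0.6237, 0.007, 0.1901]
force: [0.4, 0.3, -0.3]
[0.6216 0.0067 0.1856] [[ 1.     0.017 -0.   ]
 [ 0.017 -1.     0.   ]
 [-0.    -0.    -1.   ]] [ 1.26  0.51 -0.54] [ 0.04  0.37 -0.2   1.74  0.08  1.04 -1.74]
```

View pics/w5.png

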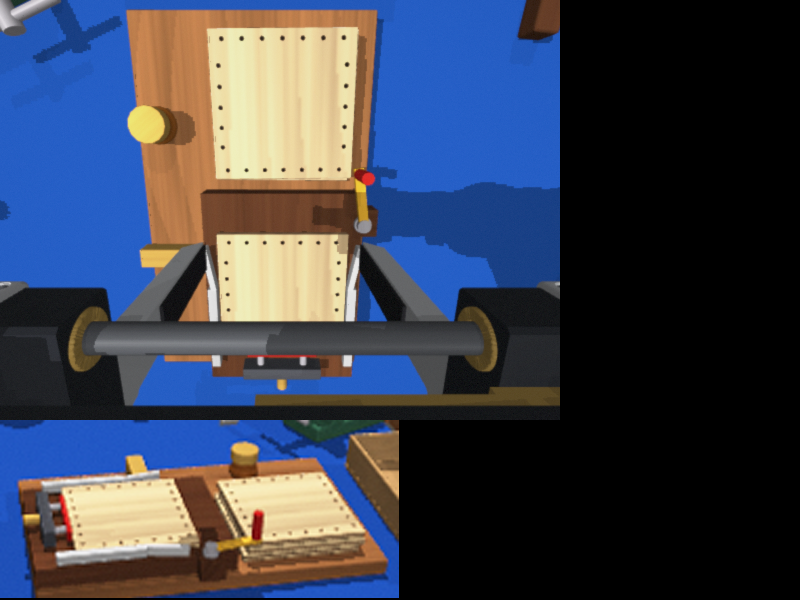

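The board is home against the red bumper. In the wrist view the peg top is at (368,179) and the pivot cap at (363,226). Board2 looks unmoved. I'll locate the peg and pivot, using the top of the peg only and cross-checking against the side view.

```bash
python3 - <<'E'
import pickle
from h import *
f,g,t=pickle.load(open("w5.pkl","rb"))
o=np.array([.617,.0067]);a=np.radians(.97);R=np.c_[[-np.cos(a),-np.sin(a)],[np.sin(a),-np.cos(a)]]
J=lambda P:((np.array(P)[:2]-o)@R*1000).round(1)
for nm,lo,hi in (("top",(0,180,200),(6,255,255)),("all red",(0,180,60),(8,255,255))):
    c=blobs(f,lo,hi,(350,160,385,190))[0];r=cv2.minAreaRect(c);P=ray(f,[r[0]],.09)[0];print(nm,np.round(r[0],1),np.round(r[1],1),P.round(4),"jig",J(P))
P=ray(f,[[363,226]],.062)[0];print("pivot",P.round(4),J(P))
P=ray(f,[[361,172]],.057)[0];print("peg base~",P.round(4),J(P))
c=max(blobs(g,(0,150,60),(8,255,255),(325,200,345,240)),key=len);x,y,w,h=cv2.boundingRect(c);P=ray(g,[[x+w/2-.5,y+1]],.09)[0];print("side peg top",x,y,w,h,P.round(4),J(P))
for r in ([213,236],[349,236]): P=ray(f,[r],.055)[0];print("board rear",P.round(4),J(P))
for n,p in (("rear b2",[285,28]),("front b2",[285,179])): P=ray(f,[p],.047)[0];print(n,P.round(4),J(P))
for p in ([0,0,0],): pass
for q in ([-42,86],[-41,77]): print(q,"expect px",proj(f,np.r_[o+R@(np.array(q)/1000),.09]).round(0))
E
```

```text
top [367.5 178.5] [ 9.9 11.3] [ 0.6599 -0.0694  0.09  ] jig [-41.6  76.9]
all red [363.5 176.2] [19.4 11.4] [ 0.6619 -0.0657  0.09  ] jig [-43.6  73.2]
pivot [ 0.6073 -0.0767  0.062 ] [11.1 83.2]
peg base~ [ 0.6618 -0.0715  0.057 ] [-43.5  79. ]
side peg top 330 213 5 14 [ 0.6578 -0.0667  0.09  ] [-39.5  74. ]
board rear [0.5915 0.0789 0.055 ] [ 24.2 -72.7]
board rear [ 0.594  -0.0648  0.055 ] [24.2 71.1]
rear b2 [0.7919 0.0067 0.047 ] [-174.8    3. ]
front b2 [0.6521 0.004  0.047 ] [-35.1   3.3]
[-42, 86] expect px [[378. 178.]]
[-41, 77] expect px [[368. 179.]]
```

The peg is at about (0.660, -0.0695) and the pivot at about (0.6065, -0.0775), so the latch is at roughly 0.12-0.15 rad. I'll cage the peg loosely with an 18 mm gap, jaws along the tangent.

```bash
P="python3 -m pendant"
$P '[[0.8,0.1,0.2,0,-0.04],[0.8,0.2,0.4,0,-0.083],[0.8,0.3,0.6,0,-0.083],[0.8,0.367,0.77,0,-0.083],[0.8,0.367,0.77,0,-0.083]]' 10 
$P '[[0.8,0,0,0.2,0],[0.8,0,0,0.4,0],[0.8,0,0,0.6,0],[0.8,0,0,0.6,0],[0.8,0,0,0.6,0]]' | grep -E "tcp|force|grip"
python3 - <<'E'
from rig import *
import cv2,pickle,numpy as np
f=grab_frame("wrist");g=grab_frame("side");s=sense()
print(s["tcp_pos"].round(4),s["eef_rot"].round(3)[:,0],s["grip_width"])
o=np.zeros((600,800,3),np.uint8);o[:420,:560]=f["img"];c=cv2.resize(g["img"][170:255,210:400],None,fx=2.1,fy=2.1,interpolation=2);o[420:420+c.shape[0],:c.shape[1]]=c;cv2.imwrite("pics/w6.png",o[:,:,::-1])
E
```

```text
clock: 15.6
tcp_pos: [0.6599, -0.0726, 0.1845]
eef_rot: [[0.99, 0.144, -0.001], [0.144, -0.99, -0.001], [-0.002, 0.001, -1.0]]
force: [-0.1, -1.2, 0.6]
grip_width: 0.609
tcp_pos: [0.6596, -0.069, 0.1256]
force: [-0.0, 1.2, 1.0]
grip_width: 0.208
[ 0.6604 -0.0693  0.1267] [0.989 0.147 0.001] 0.20073440352511435
```

View pics/w6.png

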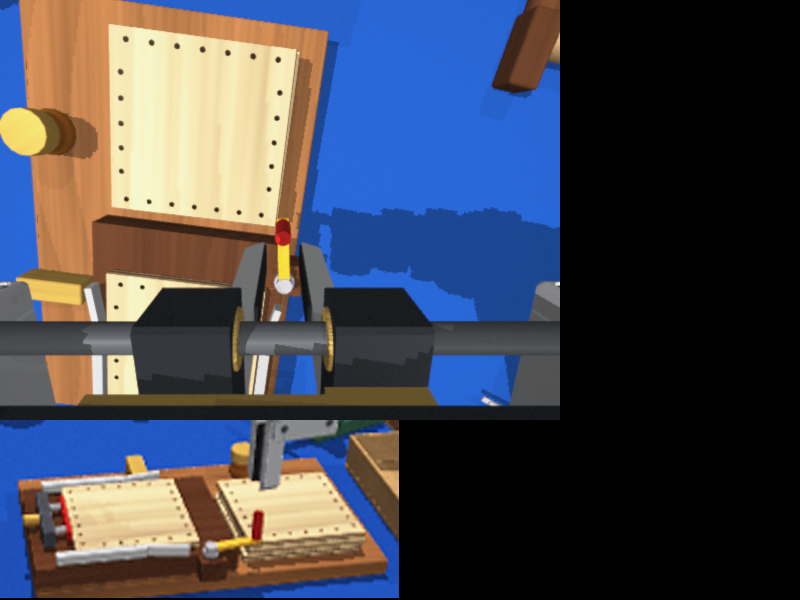

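The peg (283,235) is centred between the fingertips (264 and 303) and the bar lies parallel to tool x. I'll lower around it.

```bash
P="python3 -m pendant"
$P '[[0.8,0,0,0.15,0],[0.8,0,0,0.3,0],[0.8,0,0,0.45,0],[0.8,0,0,0.59,0],[0.8,0,0,0.59,0]]' | grep -E "tcp|force|rot"
$P '[[0.8,0,0,0,0],[0.8,0,0,0,0],[0.8,0,0,0,0],[0.8,0,0,0,0],[0.8,0,0,0,0]]' | grep -E "tcp|force|rot"
```

```text
tcp_pos: [0.6584, -0.0695, 0.0636]
eef_rot: [[0.989, 0.147, -0.004], [0.147, -0.989, 0.0], [-0.004, -0.001, -1.0]]
force: [0.2, 0.5, -0.4]
tcp_pos: [0.6601, -0.0696, 0.0669]
eef_rot: [[0.989, 0.147, 0.001], [0.147, -0.989, 0.0], [0.001, 0.0, -1.0]]
force: [-0.2, -0.9, -0.7]
```

```bash
P="python3 -m pendant"
for i in 1 2; do $P '[[0.8,-0.002,-0.048,0,-0.056],[0.8,-0.008,-0.096,0,-0.111],[0.8,-0.019,-0.142,0,-0.167],[0.8,-0.033,-0.188,0,-0.222],[0.8,-0.052,-0.232,0,-0.278]]' | grep -E "tcp|force|rot"; done
python3 - <<'E'
from rig import *
import cv2,pickle,numpy as np
f=grab_frame("wrist");g=grab_frame("side");s=sense()
print(s["tcp_pos"].round(4),s["eef_rot"].round(3)[:,0],s["force"].round(1),s["joints"].round(2))
o=np.zeros((600,800,3),np.uint8);o[:420,:560]=f["img"];c=cv2.resize(g["img"][170:255,210:400],None,fx=2.1,fy=2.1,interpolation=2);o[420:420+c.shape[0],:c.shape[1]]=c;cv2.imwrite("pics/w7.png",o[:,:,::-1])
E
```

```text
tcp_pos: [0.6514, -0.0474, 0.0667]
eef_rot: [[0.832, 0.555, 0.0], [0.555, -0.832, -0.0], [0.0, 0.0, -1.0]]
force: [-0.1, -0.6, 0.0]
tcp_pos: [0.6343, -0.0309, 0.0667]
eef_rot: [[0.519, 0.855, 0.001], [0.855, -0.519, -0.0], [0.0, 0.001, -1.0]]
force: [0.3, -0.6, -1.2]
[ 0.634  -0.0308  0.0667] [0.521 0.854 0.   ] [ 0.3 -0.5 -0.6] [ 0.25  0.54 -0.4   1.79  0.27  0.86 -0.82]
```

View pics/w7.png

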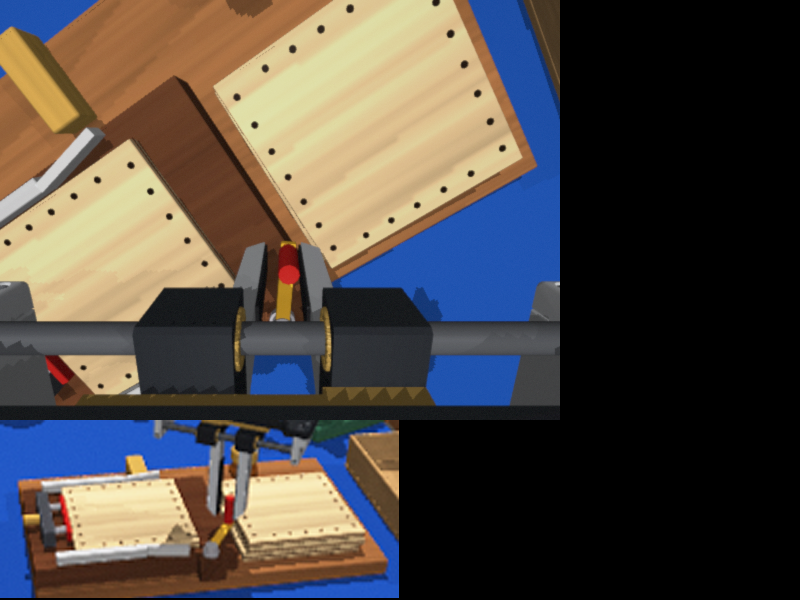

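The latch is following, with the peg at (288,265) touching the trailing finger. I'll continue the arc, then feel for its end stop.

```bash
P="python3 -m pendant"
$P '[[0.8,-0.002,-0.048,0,-0.056],[0.8,-0.008,-0.096,0,-0.111],[0.8,-0.019,-0.142,0,-0.167],[0.8,-0.033,-0.188,0,-0.222],[0.8,-0.052,-0.232,0,-0.278]]' | grep -E "tcp|force|rot"
$P '[[0.8,0,-0.02,0,-0.02],[0.8,-0.001,-0.04,0,-0.04],[0.8,-0.003,-0.06,0,-0.06],[0.8,-0.005,-0.075,0,-0.078],[0.8,-0.005,-0.075,0,-0.078]]' | grep -E "tcp|force|rot"
for i in 1 2 3 4; do o=$($P '[[0.8,0,-0.003,0,0],[0.8,0,-0.006,0,0],[0.8,0,-0.009,0,0],[0.8,0,-0.012,0,0],[0.8,0,-0.012,0,0]]' | grep -E "tcp|force"); echo "$o"; echo "$o" | grep -qE "force: \[([3-9]|[1-9][0-9])" && break; done; true
```

```text
tcp_pos: [0.612, -0.0232, 0.0667]
eef_rot: [[0.112, 0.994, 0.001], [0.994, -0.112, 0.0], [0.0, 0.001, -1.0]]
force: [1.0, 0.1, 0.5]
tcp_pos: [0.604, -0.023, 0.0665]
eef_rot: [[-0.01, 1.0, -0.0], [1.0, 0.01, -0.0], [-0.0, -0.0, -1.0]]
force: [-0.2, -0.2, -0.7]
tcp_pos: [0.603, -0.0229, 0.0665]
force: [1.0, 0.4, -0.8]
tcp_pos: [0.6017, -0.0229, 0.0665]
force: [0.8, 0.1, 0.0]
tcp_pos: [0.6006, -0.0229, 0.0665]
force: [-0.1, 0.3, 0.2]
tcp_pos: [0.6003, -0.0229, 0.0667]
force: [7.8, 0.7, -4.2]
```

The latch stop was felt at 7.8 N. The peg centre works out at jig x≈13 mm, which means fully closed. I'll ease off to centre the cage, open a little, lift clear and look.

```bash
P="python3 -m pendant"
$P '[[0.8,0,0.01,0,0],[0.8,0,0.025,0,0],[0.8,0,0.04,0,0],[0.8,0,0.04,0,0],[0.7,0,0.04,0,0]]' | grep -E "tcp|force|grip"
$P '[[0.7,0,0,0,0],[0.7,0,0,-0.1,0],[0.7,0,0,-0.3,0],[0.7,0,0,-0.5,0],[0.7,0,0,-0.7,0]]' | grep -E "tcp|force|grip"
$P '[[0.7,0.2,0,-0.25,0],[0.7,0.4,0,-0.5,0],[0.7,0.6,0,-0.75,0],[0.7,0.8,0,-1,0],[0.7,0.8,0,-1,0]]' | grep -E "tcp|force|grip"
python3 - <<'E'
from rig import *
import cv2,pickle,numpy as np
from h import *
t=grab_frame("top");g=grab_frame("side");f=grab_frame("wrist");s=sense();pickle.dump((f,g,t),open("w8.pkl","wb"))
o=np.zeros((600,800,3),np.uint8);a=cv2.resize(t["img"][125:270,220:320],None,fx=4,fy=4,interpolation=2);o[:580,:400]=a
c=cv2.resize(g["img"][170:265,205:400],None,fx=2.05,fy=2.05,interpolation=2);o[:c.shape[0],400:400+c.shape[1]]=c
c=cv2.resize(f["img"],(400,300));o[300:600,400:800]=c;cv2.imwrite("pics/w8.png",o[:,:,::-1]);print(s["tcp_pos"],s["clock"],s["force"])
f0=pickle.load(open("f0.pkl","rb"))
for n,x in (("top",t),("side",g)):
    d=np.abs(x["img"].astype(int)-f0[n]["img"]).sum(2)>90;print(n,d.sum())
E
```

```text
tcp_pos: [0.6032, -0.023, 0.0664]
force: [-0.2, 0.5, -0.7]
grip_width: 0.256
tcp_pos: [0.6034, -0.0228, 0.138]
force: [-0.4, -0.9, 0.7]
grip_width: 0.299
tcp_pos: [0.6037, 0.0608, 0.2409]
force: [0.5, -0.0, -0.1]
grip_width: 0.304
[0.60235539 0.0564184  0.23633946] 22.95 [ 0.20719749 -0.82968736 -0.43141773]
top 43127
side 34945
```

View pics/w8.png

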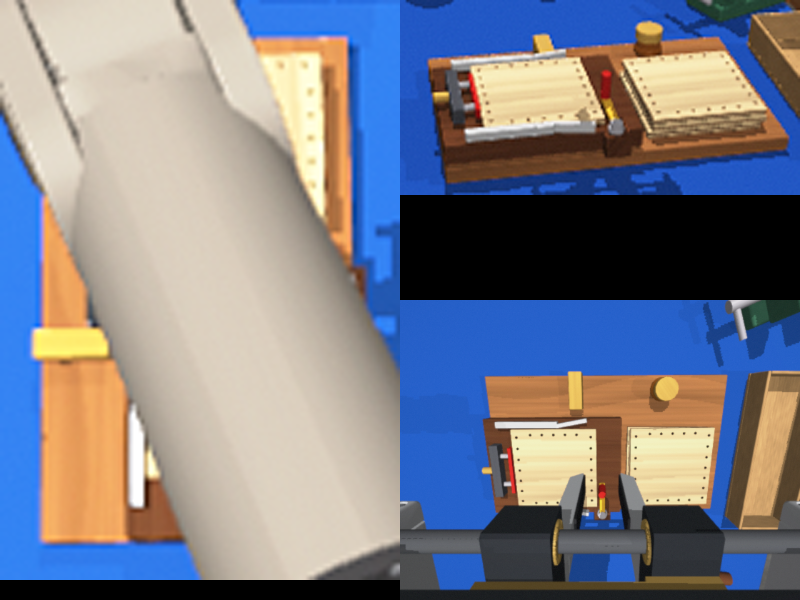

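The latch lies closed across the bed behind the seated board. The peg is at about (602,490) and the pivot at (602,515) in the inset. The jar, block and lower boards are in place. One numeric check before handing in.

```bash
python3 - <<'E'
import pickle
from h import *
f,g,t=pickle.load(open("w8.pkl","rb"))
o=np.array([.617,.0067]);a=np.radians(.97);R=np.c_[[-np.cos(a),-np.sin(a)],[np.sin(a),-np.cos(a)]]
J=lambda P:((np.array(P)[:2]-o)@R*1000).round(1)
c=blobs(f,(0,180,170),(8,255,255),(265,245,300,285))[0];r=cv2.minAreaRect(c);print("peg top",np.round(r[0],1),np.round(r[1],1),J(ray(f,[r[0]],.09)[0]),"expect 13,31")
c=blobs(f,(18,150,100),(34,255,255),(265,245,300,310))[0];print("bar",cv2.minAreaRect(c));p=cv2.fitLine(ray(f,c.reshape(-1,2),.057)[:,:2].astype(np.float32),2,0,.01,.01).ravel();print("bar angle to jig y deg",np.degrees(np.arctan2(p[1],p[0]))%180-90-.97)
c=blobs(f,(10,10,150),(35,130,255),(145,170,280,290))[0];r=cv2.boundingRect(c);u=r[0]+r[2];print("board rear jig",J(ray(f,[[u,210]],.055)[0]),"front",J(ray(f,[[r[0],210]],.055)[0]))
c=blobs(f,(18,120,120),(34,255,255),(340,90,400,150))[0];print("jar",ray(f,[cv2.minAreaRect(c)[0]],.055)[0].round(4))
E
```

```text
peg top [282.2 272.6] [8.  8.9] [13.4 30.2] expect 13,31
bar ((282.5, 286.5), (19.0, 7.0), 90.0)
bar angle to jig y deg 0.31719327
board rear jig [ 20.3 -34.3] front [165.4 -35.3]
jar [0.7032 0.1407 0.055 ]
```

```bash
python3 -c "
from rig import *
print(hand_in())"
```

```text
the job is handed in; nothing more can be done
None
```

The top board is seated in the cradle against the red bumper, the yellow latch is fully closed behind it, and the job is handed in at about 23 s of the 69 s allowed.

- **Push:** I slid the top board off the stack with open fingers, felt the bumper, and held about 8 N for more than a second before backing off. The readings peaked at 8.2 N; they come only at the end of each call.
- **Latch:** I swung the latch with the fingers loosely round the peg until its stop pushed back at about 8 N. I then eased off, opened the fingers and lifted clear.
- **Latch check:** In the last wrist picture the peg is at jig (13.4, 30.2) mm against (13, 31) when closed. The bar is 0.3° from square.
- **Board check:** Its rear edge is at jig x ≈ 20–24 mm, against the bumper and between the guides.
- **Other objects:** The jar is within 2–3 mm of its first reading, which is about the error of the measurement. The lower boards, gauge block and tray look unmoved by eye. The pink box, round basket, mug and awl were not checked again.
- **Checks that disagreed or failed:**
  - The board measured about 143–145 mm long instead of 140, which I put down to edge blur.
  - The pivot measured 2–3 mm from its nominal place.
  - The before/after comparison of the whole pictures was no use, because the arm hid too much of the top view.

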